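# Unhook a coated mould shell from its lipped drying tray

### The job

Take the small blue mould shell with the single large dome out of its steel drying tray: its toe is caught under the tray's lip, so tip its fin end up until it is over the tray's wall, then draw it out from under the lip. Set it down gently, flat and right way up, in the middle of the bare plywood board, and leave the shell with two small domes seated in its own tray.

Things in the scene. Friction and masses are not known exactly. Their poses are not given: they have to be found in the camera images.
- dome_shell: Blue plate 140 (x) x 90 (y) x 6 mm, about 0.3 kg, with one dome (50 across, top 29 above the underside, at x -18) and a plywood grip fin: 10 thick (x), 44 wide (y), at x +40, its top 72 above the underside. Origin: centre of the underside; x from toe to heel (fin end), z up. Starts flat in dome_jig, axes as the tray's, toe under the lip.
- twin_shell: Bystander, to be left in a tray of its own like the other. Same blue plate and fin as dome_shell, same origin and axes, but with two small domes side by side, 32 mm across, tops 25 above the underside, at x -18, y +21 and -21.
- dome_jig: Fixed steel tray, inside 148 (x) x 98 (y) mm, floor 5 thick, walls 4 thick, 22 above the floor. A lip on the -x wall (robot's side), 4 thick, underside 14 above the floor, covers 14 mm of the shell's toe. Way out: tip the heel up about the toe over 9 degrees (15 to 18 is good, 25 the most), move 35 mm along +x, then up. Origin: centre of underside, z up.
- board: Fixed bare square plywood board lying on the bench, 180 x 180 x 12 mm. Origin: centre of its underside, on the bench top, so its surface is at z = +12 mm; z up.
Things that resemble listed ones, but are neither listed nor needed, are in the scene too. What is shaped like the dome_shell but pink is not meant. Leave any white look-alike of the dome_jig alone.

How it is judged:
By the outcome, as a careful person would: the job done as asked, in the order asked, and still so for the second after the job is handed in, with the robot touching nothing.
It also fails if it takes over 40 s, if anything falls off the work surface, if the arm or the gripper's body presses on something with over 40 N, if the wrist force passes 120 N, or if a joint passes its speed limit or range.

### The arm

A 6-joint arm with a two-finger parallel gripper is mounted at the origin on the work surface. World frame = base frame: x ahead of the robot, y to its left, z up, the work surface at z = 0. Lengths are in m, angles in degrees, forces in N, time in s.
With the tool pointing down it reaches from about 0.4 to 0.825 m from the base axis. Payload 7 kg.
Tool frame: the origin (TCP) lies at the very end of the fingers, on their centre line; the grasp point (between the pads) lies 19 mm behind it (ctrl.hold_point_z is the distance from the TCP to the grasp point, in m); z points along the fingers, y is the line along which they close (so a half turn about z gives the same grasp; the last joint's range is limited). The gripper opens to 88 mm and grips with 3 to 60 N. Pads are 19 mm wide; open, the fingers measure 130 mm over their backs; the gripper's body (78 mm by 193 mm) begins 47 mm behind the grasp point.
Start: joints at [-51.159, 20.546, 0.682, 0, -70.136, -16.507], TCP at [0.256, -0.624, 0.227] pointing down, gripper open.
Joint ranges: [-176.03, 176.03], [-82.01, 121.73], [-58.28, 71.71], [-173.87, 95.51], [-174.79, -0.11], [-173.66, 173.66]. Speed limits (degrees/s): [136.94, 136.94, 172.46, 180, 180, 180].

### API

Orientations are given as [roll, pitch, yaw] about the fixed x, y, z axes, in that order (R = Rz(yaw) Ry(pitch) Rx(roll)).
In Python, from plant import sensors, viewer, workorder, ctrl gives the robot as it stands.
- The arm moves only by the shell command python3 -m pendant 'ROWS'. ROWS is JSON, a list of rows, each a list of 3 entries, a list of its own where there are three numbers: the opening, from -1 (shut) to 1 (fully open), so that 0 is half open, then the shift along the tool's x, y, z in m, then the turn, a rotation vector about the tool's x, y, z in degrees. A call has 1 to 10 rows; each row is the pose to reach, as a shift and turn from the pose commanded when the call began, along the tool's axes at that moment; what a row does not reach only later rows make up. A row lasts 1/12 s, in which the tool goes at most 41.7 mm and 7.16 degrees, less where a joint would pass 70% of its speed; a pose out of reach is approached as far as the arm can. A call with a gripper value outside its range is refused whole. The fingers move at their own pace and stop on an object; the grip force is fixed at half the most. Time passes only in rows, so rows that repeat a pose let the fingers close. It gives the time, the measured TCP pose, the force, the opening and the grip force at its end, in the units of the state.
- sensors.get_obs(): the state, without advancing time (a new reading comes with each control period).
- viewer.snapshot(name): name is "scene" or "top" or "wrist"; returns the picture (400x640x3 uint8, red, green, blue); there is no depth.
- viewer.camera_params(name): a dict with "fx", "fy", "cx", "cy" (pixels), "extrinsics" (4x4, takes a point from world to camera coordinates). Camera axes: x right, y up, looking along -z (the intrinsics and any distortion apply to the point x, -y, -z); pixel columns grow to the right and rows downward; lengths in m; the calibration is good to about 2 mm. A picture is of the moment at which its call begins: read the wrist's pose just before it. camera_params takes no time and is no camera call; for the wrist camera it gives the pose at the moment of the call.
- workorder.close_job(): hands the job in; it is judged then, once.
The state is a dict: "clock": time; "joint_pos": joint angles; "qvel": joint speeds; "tau": joint torques, N m; "tool_pos": TCP position; "orientation": TCP orientation; "force": force on the tool from outside, world axes, zero at the start; "moment": the same for the moment, N m; "opening": finger opening in m; "gripper_force": force on a finger pad.
Only numpy, scipy, OpenCV 4.12 (cv2) and the standard library are available. Lean on these libraries where they do the work, as an engineer would, in place of code of your own. Each camera call takes 0.05 s, during which the arm holds its last target. There are 200 camera calls.

## Working session

There is one attempt and no reset: what is moved stays moved. The work goes in short steps, Python scripts to look and compute and a shell command to move; the robot and the scene stay as the last step left them, time stands still between calls to the robot, and variables do not carry over. Pictures are saved under pics/ and viewed, at most 12 in all, crops included, and the job is handed in when it is done.

```bash
ls; mkdir -p pics; cat > h.py <<'E'
import numpy as np, cv2
from scipy.spatial.transform import Rotation as R
from plant import sensors, viewer, workorder, ctrl
def save(cam,f,crop=None,s=1):
    im=viewer.snapshot(cam)[:,:,::-1]
    np.save('pics/'+f+'.npy',im)
    cv2.imwrite('pics/'+f+'.png',im)
def pix2w(cam,u,v,z,P=None):
    p=P or viewer.camera_params(cam); E=np.array(p['extrinsics'])
    K=np.array([[p['fx'],0,p['cx']],[0,p['fy'],p['cy']],[0,0,1.]])
    d=np.array(p.get('dist',p.get('distortion',np.zeros(5))),float)
    n=cv2.undistortPoints(np.array([[[u,v]]],float),K,d)[0,0]
    c=np.array([n[0],-n[1],-1]); Rw=E[:3,:3]
    o=-Rw.T@E[:3,3]; r=Rw.T@c
    return o+r*(z-o[2])/r[2]
E
python3 - <<'E'
from h import *
print(viewer.camera_params('top'))
o=sensors.get_obs();print(o)
a=viewer.snapshot('top')[:,:,::-1];b=viewer.snapshot('scene')[:,:,::-1]
np.save('pics/top.npy',a);np.save('pics/scene.npy',b)
cv2.imwrite('pics/top.png',cv2.resize(a,(800,500)));cv2.imwrite('pics/scene.png',b)
E
```

```text
pics
{'fx': 380.7215479568995, 'fy': 380.7215479568995, 'cx': 309.37983427607696, 'cy': 196.64097976059512, 'extrinsics': array([[ 0.00715661, -0.99973856, -0.02171607,  0.06886283],
       [ 0.99225744,  0.00440696,  0.12411988, -0.45718281],
       [-0.12399173, -0.02243621,  0.99202957, -0.8612878 ],
       [ 0.        ,  0.        ,  0.        ,  1.        ]])}
{'clock': 0.0, 'joint_pos': array([-5.11583919e+01,  2.05918569e+01,  6.33579355e-01, -1.87222666e-02,
       -7.01343217e+01, -1.65083740e+01]), 'qvel': array([-0.06830442, -0.02210746,  0.01016898,  0.00577782,  0.08888235,
        0.07604651]), 'tau': array([-1.58138726e-03, -5.82721639e+01,  2.93051165e+01,  6.99701965e+00,
        6.65083411e-03, -1.55496036e-04]), 'tool_pos': array([ 0.25629914, -0.62393136,  0.22562083]), 'orientation': array([ 1.79906216e+02, -9.44041308e-03, -1.57673135e+02]), 'force': array([-0.41156357,  0.40745561, -0.45047919]), 'moment': array([ 0.0349436 ,  0.00419445, -0.03149492]), 'gripper_force': 0.0, 'opening': 0.08760075982347601}
```

View pics/top.png

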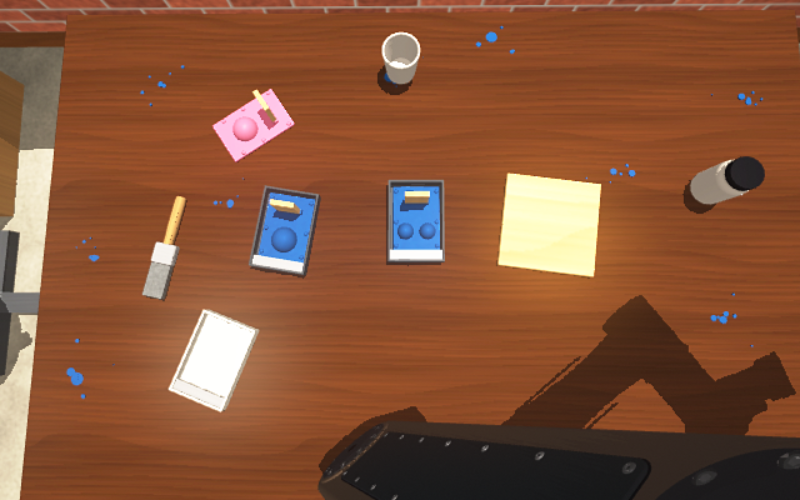

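View pics/scene.png

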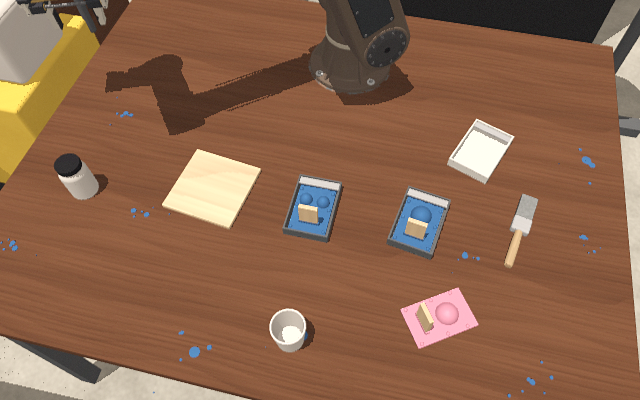

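Candidates, as pixels in the enlarged top view: blue plate with one large dome (284,230), blue plate with two small domes (416,222), and pink plate with one dome (253,125). The first fits, being blue with a single dome in a dark steel tray with a white lip. The board is at (550,225). I'll confirm in a crop.

```bash
python3 - <<'E'
import numpy as np,cv2
a=np.load('pics/top.npy')
c=cv2.resize(a[140:230,190:270],None,fx=5,fy=5,interpolation=cv2.INTER_CUBIC)
d=cv2.resize(a[130:230,390:490],None,fx=4,fy=4,interpolation=cv2.INTER_CUBIC)
o=np.zeros((450,800,3),np.uint8);o[:450,:400]=c;o[:400,400:]=d
cv2.imwrite('pics/c1.png',o)
E
```

```text
(no output)
```

View pics/c1.png

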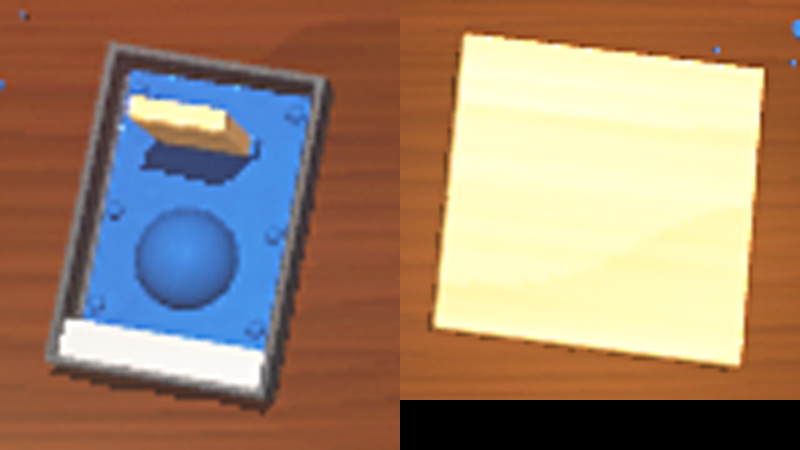

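The crop confirms one large dome on blue in the steel tray, with a white lip on the robot's side. The rim corners (in crop pixels) are (112,42), (330,80), (268,408) and (48,362). The fin top is about (179,114), and the board corners are clear.

```bash
python3 - <<'E'
from h import *
J=[pix2w('top',190+u/5-.4,140+v/5-.4,.027) for u,v in [(112,42),(330,80),(268,408),(48,362)]]
B=[pix2w('top',390+u/4-.4,130+v/4-.4,.012) for u,v in [(463,33),(765,68),(741,366),(433,328)]]
F=[pix2w('top',190+u/5-.4,140+v/5-.4,.077) for u,v in [(130,97),(228,110),(225,130),(133,118)]]
for n,Q in zip('JBF',(J,B,F)):
    Q=np.array(Q)[:,:2];s=np.roll(Q,-1,0)-Q;d=Q[0]+Q[1]-Q[2]-Q[3]
    print(n,Q.mean(0).round(4),np.linalg.norm(s,axis=1).round(4),np.degrees(np.arctan2(s[:,1],s[:,0])).round(1),'yaw',np.degrees(np.arctan2(d[1],d[0])).round(2))
y=np.radians(-9);j=np.array(J)[:,:2].mean(0);print(j+.04*np.array([np.cos(y),np.sin(y)]))
print(ctrl.hold_point_z)
E
```

```text
J [0.4867 0.2655] [0.1069 0.1585 0.1064 0.1558] [-99.9 170.9  78.6  -8.9] yaw -9.04
B [ 0.5038 -0.473 ] [0.1783 0.1801 0.1777 0.18  ] [-96.9 171.1  83.1  -8.7] yaw -8.85
F [0.5277 0.2599] [0.0449 0.0092 0.0421 0.0098] [-97.5 173.4  82.6  10.1] yaw 2.0
[0.526195   0.25928653]
0.0188
```

```bash
cat >> h.py <<'E'
def go(p,rpy,Rc=None,pc=None):
    "shift (mm) and rotvec from current measured (or given) pose"
    o=sensors.get_obs(); Rc=Rc or R.from_euler('xyz',o['orientation'],degrees=True); pc=o['tool_pos'] if pc is None else pc
    T=R.from_euler('xyz',rpy,degrees=True)
    print('shift',Rc.inv().apply(np.array(p)-pc).round(4),'turn',(Rc.inv()*T).as_rotvec(degrees=True).round(2))
E
python3 -c "
from h import *
go([.527,.259,.25],[180,0,-99.5])"
```

```text
shift [-0.5858  0.7139 -0.0233] turn [ 8.000e-02  4.000e-02 -5.817e+01]
```

```bash
python3 -m pendant '[[0.3,[-0.58,0.71,-0.02],[0,0,-58]],[0.3,[-0.58,0.71,-0.02],[0,0,-58]],[0.3,[-0.58,0.71,-0.02],[0,0,-58]],[0.3,[-0.58,0.71,-0.02],[0,0,-58]],[0.3,[-0.58,0.71,-0.02],[0,0,-58]],[0.3,[-0.58,0.71,-0.02],[0,0,-58]],[0.3,[-0.58,0.71,-0.02],[0,0,-58]],[0.3,[-0.58,0.71,-0.02],[0,0,-58]],[0.3,[-0.58,0.71,-0.02],[0,0,-58]],[0.3,[-0.58,0.71,-0.02],[0,0,-58]]]'; python3 -c "
from h import *
go([.527,.259,.25],[180,0,-99.5])"
```

```text
clock: 0.93
tool_pos: [0.3775, -0.2239, 0.2357]
orientation: [-180.0, 0.0, -99.6]
force: [1.6, 0.2, -0.1]
opening: 0.0568
gripper_force: 0.0
shift [-0.5011 -0.0669 -0.0142] turn [-0.01  0.01 -0.1 ]
```

```bash
python3 -m pendant '[[0.3,[-0.25,-0.033,-0.007],[0,0,0]],[0.3,[-0.49,-0.066,-0.014],[0,0,0]],[0.3,[-0.49,-0.066,-0.014],[0,0,0]],[0.3,[-0.49,-0.066,-0.014],[0,0,0]],[0.3,[-0.49,-0.066,-0.014],[0,0,0]],[0.3,[-0.49,-0.066,-0.014],[0,0,0]],[0.3,[-0.49,-0.066,-0.014],[0,0,0]],[0.3,[-0.49,-0.066,-0.014],[0,0,0]],[0.3,[-0.49,-0.066,-0.014],[0,0,0]],[0.3,[-0.49,-0.066,-0.014],[0,0,0]]]'; python3 -c "
from h import *
go([.527,.259,.25],[180,0,-99.5])"
```

```text
clock: 1.77
tool_pos: [0.5016, 0.1739, 0.2474]
orientation: [180.0, 0.0, -99.6]
force: [0.6, -0.3, 0.3]
opening: 0.0566
gripper_force: 0.0
shift [-0.0881 -0.0108 -0.0026] turn [ 0.01  0.   -0.14]
```

```bash
python3 -m pendant '[[0.3,[-0.04,-0.005,0],[0,0,0]],[0.3,[-0.08,-0.01,0],[0,0,0]],[0.3,[-0.08,-0.01,0],[0,0,0]],[0.3,[-0.08,-0.01,0],[0,0,0]],[0.3,[-0.08,-0.01,0],[0,0,0]]]'; python3 -c "
from h import *
go([.527,.259,.25],[180,0,-99.5])
p=viewer.camera_params('wrist');np.save('pics/w1p.npy',p,allow_pickle=True)
save('wrist','w1');print(p)"
```

```text
clock: 2.18
tool_pos: [0.5246, 0.2489, 0.2466]
orientation: [179.9, -0.1, -99.6]
force: [-0.6, 0.2, 1.2]
opening: 0.0569
gripper_force: 0.0
shift [-0.0104 -0.0007 -0.0034] turn [ 0.07 -0.08 -0.13]
{'fx': 312.44730460901326, 'fy': 312.44730460901326, 'cx': 316.003751545328, 'cy': 197.70156103635173, 'extrinsics': array([[-9.85832659e-01,  1.67730499e-01,  6.69155536e-04,
         4.75617824e-01],
       [-1.61569055e-01, -9.48532308e-01, -2.72363546e-01,
         3.61498494e-01],
       [-4.50489579e-02, -2.68612994e-01,  9.62194186e-01,
        -3.18439967e-01],
       [ 0.00000000e+00,  0.00000000e+00,  0.00000000e+00,
         1.00000000e+00]])}
```

View pics/w1.png

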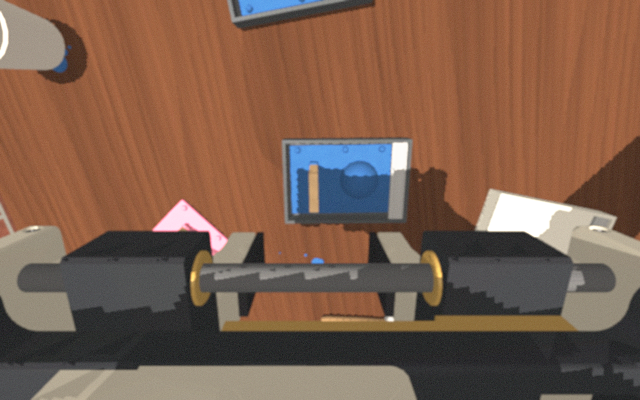

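The wrist view shows the tray at about (347,180), with the fin near (314,188) and the dome at (359,180). I'll enlarge that area.

```bash
python3 - <<'E'
import numpy as np,cv2
a=np.load('pics/w1.npy')
cv2.imwrite('pics/c2.png',cv2.resize(a[130:230,275:420],None,fx=5.5,fy=5.5,interpolation=cv2.INTER_CUBIC))
E
```

```text
(no output)
```

View pics/c2.png

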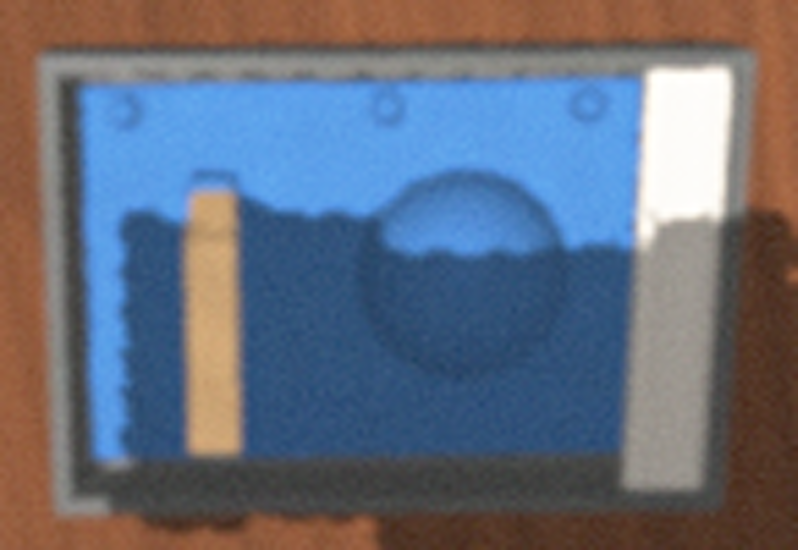

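```bash
python3 - <<'E'
from h import *
P=np.load('pics/w1p.npy',allow_pickle=True).item()
f=lambda L,z:np.array([pix2w('wrist',275+u/5.5-.4,130+v/5.5-.4,z,P) for u,v in L])[:,:2]
for n,Q in (('F',f([(187,235),(240,235),(242,457),(186,457)],.077)),('J',f([(38,55),(757,50),(715,510),(57,515)],.027))):
    s=np.roll(Q,-1,0)-Q
    print(n,Q.mean(0).round(4),np.linalg.norm(s,axis=1).round(4),np.degrees(np.arctan2(s[:,1],s[:,0])).round(1))
c=f([(38,55),(757,50),(715,510),(57,515)],.027).mean(0)
y=np.radians(-9.5);print(c+.04*np.array([np.cos(y),np.sin(y)]))
E
```

```text
F [0.5301 0.2632] [0.0103 0.0453 0.0112 0.0453] [ 170.3   81.    -9.7 -100.3]
J [0.491  0.2699] [0.1559 0.106  0.1537 0.1062] [170.7  79.8  -9.2 -99. ]
[0.5304366  0.26330378]
```

```bash
python3 -c "
from h import *
go([.529,.262,.046],[180,0,-99.6])"
```

```text
shift [-0.0143 -0.0022  0.201 ] turn [ 0.04 -0.04 -0.08]
```

```bash
python3 -m pendant '[[0.2,[-0.014,-0.002,0.04],[0,0,0]],[0.2,[-0.014,-0.002,0.08],[0,0,0]],[0.2,[-0.014,-0.002,0.11],[0,0,0]],[0.2,[-0.014,-0.002,0.14],[0,0,0]],[0.2,[-0.014,-0.002,0.16],[0,0,0]],[0.2,[-0.014,-0.002,0.18],[0,0,0]],[0.2,[-0.014,-0.002,0.195],[0,0,0]],[0.2,[-0.014,-0.002,0.2],[0,0,0]],[0.2,[-0.014,-0.002,0.2],[0,0,0]],[0.2,[-0.014,-0.002,0.2],[0,0,0]]]'; python3 -c "
from h import *
go([.529,.262,.046],[180,0,-99.6]);save('wrist','w2')"
```

```text
clock: 3.07
tool_pos: [0.5298, 0.262, 0.0484]
orientation: [-180.0, 0.0, -99.7]
force: [-0.2, -0.6, 0.1]
opening: 0.0525
gripper_force: 0.0
shift [0.0002 0.0008 0.0024] turn [-0.04  0.03 -0.1 ]
```

View pics/w2.png

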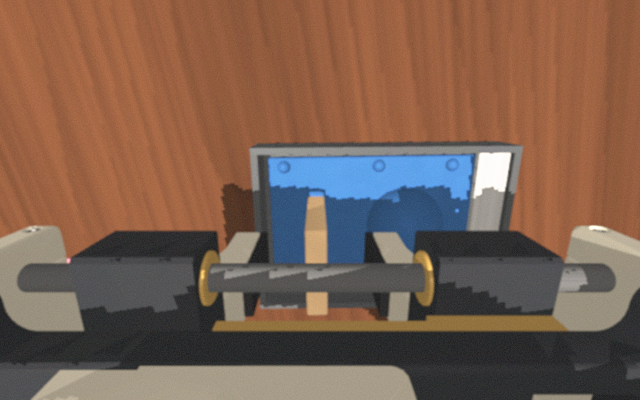

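The fin at (316,250) is centred between the fingers (245–385), so I'm closing.

```bash
python3 -m pendant '[[-1,[0,0,0.001],[0,0,0]],[-1,[0,0,0.001],[0,0,0]],[-1,[0,0,0.001],[0,0,0]],[-1,[0,0,0.001],[0,0,0]],[-1,[0,0,0.001],[0,0,0]],[-1,[0,0,0.001],[0,0,0]],[-1,[0,0,0.001],[0,0,0]],[-1,[0,0,0.001],[0,0,0]]]'; python3 - <<'E'
from h import *
# rotation theta about toe edge: toe at shell(-70,0,0); TCP in shell frame (40,0,zt)
o=sensors.get_obs();p=o['tool_pos'];print(o['force'],o['opening'],o['gripper_force'])
zt=p[2]-.005
for th in (4,8,12,16,17):
    t=np.radians(th);c,s=np.cos(t),np.sin(t)
    x=.110*c-zt*s; z=.110*s+zt*c
    dx,dz=x-.110,z-zt
    print(th,'tool y',round(-dx,4),'tool z',round(-dz,4))
E
```

```text
clock: 3.78
tool_pos: [0.5294, 0.2625, 0.0465]
orientation: [-180.0, -0.0, -99.7]
force: [-0.3, 0.1, 0.8]
opening: 0.0098
gripper_force: 30.0
[-0.27839518  0.08727541  0.81366219] 0.009756516533023944 29.981643855571747
4 tool y 0.0032 tool z -0.0076
8 tool y 0.0068 tool z -0.0149
12 tool y 0.011 tool z -0.022
16 tool y 0.0157 tool z -0.0287
17 tool y 0.0169 tool z -0.0303
```

```bash
python3 -m pendant '[[-1,[0,0.0016,-0.004],[2,0,0]],[-1,[0,0.0032,-0.008],[4,0,0]],[-1,[0,0.005,-0.012],[6,0,0]],[-1,[0,0.0068,-0.0155],[8,0,0]],[-1,[0,0.0088,-0.019],[10,0,0]],[-1,[0,0.011,-0.0225],[12,0,0]],[-1,[0,0.0133,-0.026],[14,0,0]],[-1,[0,0.0157,-0.0295],[16,0,0]],[-1,[0,0.0163,-0.0305],[16.5,0,0]],[-1,[0,0.0163,-0.0305],[16.5,0,0]]]'; python3 - <<'E'
from h import *
o=sensors.get_obs();print(o['moment'])
Rc=R.from_euler('xyz',o['orientation'],degrees=True)
y=np.radians(-9.7);d=np.array([np.cos(y),np.sin(y),0])
print('fwd42',Rc.inv().apply(.042*d).round(4),'up100',Rc.inv().apply([0,0,.1]).round(4))
save('scene','s2');a=np.load('pics/s2.npy');cv2.imwrite('pics/s2.png',cv2.resize(a[130:310,340:500],(640,600)[::1],interpolation=cv2.INTER_CUBIC))
E
```

```text
clock: 4.62
tool_pos: [0.5122, 0.2643, 0.0766]
orientation: [-163.5, -0.1, -99.6]
force: [0.1, -0.8, -2.4]
opening: 0.0099
gripper_force: 30.0
[0.13769212 1.29412125 0.00287817]
fwd42 [ 0.0001 -0.0403  0.0119] up100 [ 0.0001 -0.0284 -0.0959]
```

View pics/s2.png

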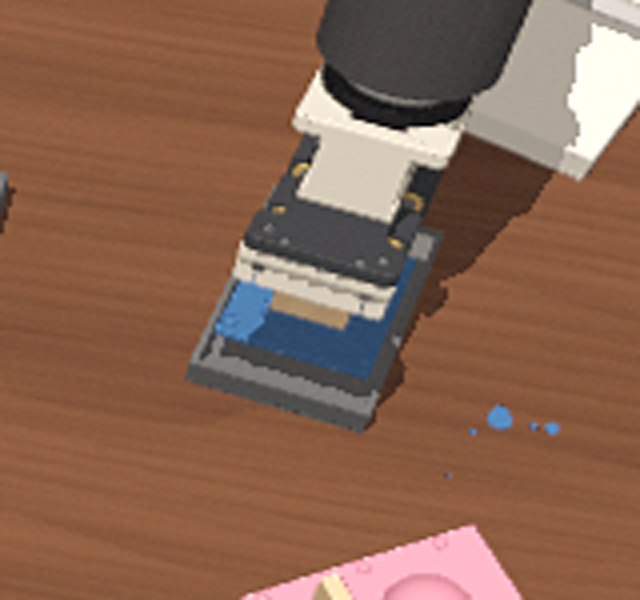

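The shell's heel is tipped up over the tray's wall (edge at about (290,355)), and it's still gripped. Now I'll draw it out.

```bash
python3 -m pendant '[[-1,[0,-0.003,-0.0005],[0,0,0]],[-1,[0,-0.010,0.001],[0,0,0]],[-1,[0,-0.017,0.003],[0,0,0]],[-1,[0,-0.024,0.005],[0,0,0]],[-1,[0,-0.031,0.007],[0,0,0]],[-1,[0,-0.038,0.009],[0,0,0]],[-1,[0,-0.0395,0.0095],[0,0,0]],[-1,[0,-0.0395,0.0095],[0,0,0]],[-1,[0,-0.045,-0.008],[0,0,0]],[-1,[0,-0.051,-0.03],[0,0,0]]]' && python3 -m pendant '[[-1,[0,-0.006,-0.02],[0,0,0]],[-1,[0,-0.012,-0.04],[0,0,0]],[-1,[0,-0.02,-0.07],[0,0,0]],[-1,[0,-0.026,-0.09],[0,0,0]],[-1,[0,-0.026,-0.09],[-4,0,0]],[-1,[0,-0.026,-0.09],[-8,0,0]],[-1,[0,-0.026,-0.09],[-12,0,0]],[-1,[0,-0.026,-0.09],[-16.5,0,0]],[-1,[0,-0.026,-0.09],[-16.5,0,0]]]'; python3 - <<'E'
from h import *
o=sensors.get_obs();print(o['moment'])
y=np.radians(-8);c=np.array([.5045,-.473]);t=c+.04*np.array([np.cos(y),np.sin(y)])
go([t[0],t[1],.2],[180,0,-98]);print(t)
E
```

```text
clock: 5.5
tool_pos: [0.5518, 0.2567, 0.1184]
orientation: [-163.7, -0.2, -99.7]
force: [0.7, -0.2, -1.4]
opening: 0.0097
gripper_force: 30.0
clock: 6.25
tool_pos: [0.554, 0.2589, 0.2137]
orientation: [179.8, 0.0, -99.7]
force: [1.8, 1.7, -2.1]
opening: 0.0102
gripper_force: 30.0
[ 0.42475646 -0.50307162 -0.0420655 ]
shift [ 0.7286 -0.115   0.0126] turn [ 0.24  0.05 -1.73]
[ 0.54411072 -0.47856692]
```

```bash
python3 -m pendant '[[-1,[0.02,-0.003,0],[0,0,0]],[-1,[0.05,-0.008,0],[0,0,0]],[-1,[0.085,-0.013,0],[0,0,0]],[-1,[0.12,-0.019,0],[0,0,0]],[-1,[0.155,-0.025,0],[0,0,0]],[-1,[0.19,-0.03,0],[0,0,0]],[-1,[0.225,-0.036,0],[0,0,0]],[-1,[0.26,-0.041,0],[0,0,0]],[-1,[0.295,-0.047,0],[0,0,0]],[-1,[0.33,-0.052,0],[0,0,-1]]]' && python3 -m pendant '[[-1,[0.035,-0.006,0],[0,0,0]],[-1,[0.07,-0.011,0],[0,0,0]],[-1,[0.105,-0.017,0],[0,0,0]],[-1,[0.14,-0.022,0],[0,0,0]],[-1,[0.175,-0.028,0],[0,0,0]],[-1,[0.21,-0.033,0],[0,0,0]],[-1,[0.245,-0.039,0],[0,0,0]],[-1,[0.28,-0.044,0],[0,0,0]],[-1,[0.315,-0.05,0],[0,0,0]],[-1,[0.34,-0.054,0],[0,0,0]]]' && python3 -m pendant '[[-1,[0.03,-0.005,0],[0,0,0]],[-1,[0.045,-0.006,0],[0,0,0]],[-1,[0.055,-0.006,0],[0,0,0]],[-1,[0.055,-0.006,0],[0,0,0]],[-1,[0.055,-0.006,0],[0,0,0]]]'; python3 - <<'E'
from h import *
go([.5441,-.4786,.2],[180,0,-98])
P=viewer.camera_params('wrist');np.save('pics/w3p.npy',P,allow_pickle=True);save('wrist','w3')
save('top','t3')
a=np.load('pics/t3.npy');w=np.load('pics/w3.npy')
o=np.zeros((600,800,3),np.uint8);o[:400,:640]=w;o[400:600,:320]=cv2.resize(a[110:230,370:530],(320,200)) ;cv2.imwrite('pics/c3.png',o)
E
```

```text
clock: 7.08
tool_pos: [0.5476, -0.0772, 0.2138]
orientation: [-179.9, -0.0, -98.7]
force: [1.0, 0.3, -2.9]
opening: 0.0094
gripper_force: 30.0
clock: 7.92
tool_pos: [0.5497, -0.4223, 0.2132]
orientation: [180.0, -0.1, -98.7]
force: [0.3, 0.3, -2.4]
opening: 0.0097
gripper_force: 30.0
clock: 8.33
tool_pos: [0.5478, -0.4746, 0.2134]
orientation: [180.0, 0.0, -98.7]
force: [-0.2, 0.2, -2.6]
opening: 0.0096
gripper_force: 30.0
shift [0.0045 0.0031 0.0134] turn [ 0.03  0.01 -0.7 ]
```

View pics/c3.png

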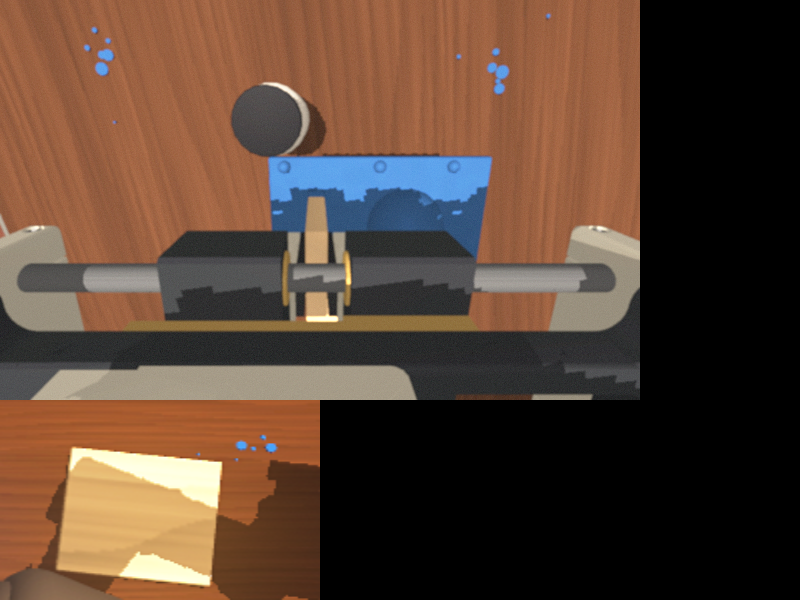

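The wrist view shows the shell level in the grip, with its plate at (270–490, 157). In the top view, though, the board is not under the gripper. I forgot the 400-pixel panel offset when reading the board corners in the first crop, so I'm recomputing.

```bash
python3 - <<'E'
from h import *
Q=np.array([pix2w('top',390+(u-400)/4-.4,130+v/4-.4,.012) for u,v in [(463,33),(765,68),(741,366),(433,328)]])[:,:2]
s=np.roll(Q,-1,0)-Q;print(Q.mean(0),np.linalg.norm(s,axis=1),np.degrees(np.arctan2(s[:,1],s[:,0])).round(1))
c=Q.mean(0)+[.003,.003] # top view read ~3-4 mm low on the tray vs wrist
y=np.radians(-7.5);t=c+.04*np.array([np.cos(y),np.sin(y)]);print(t);go([t[0],t[1],.2],[180,0,-97.5])
E
```

```text
[ 0.50304759 -0.23794625] [0.18102226 0.18034412 0.18037467 0.18029671] [-96.8 172.8  83.2  -7. ]
[ 0.54570538 -0.2401673 ]
shift [-0.2307  0.0376  0.0141] turn [-0.01  0.   -1.12]
```

The sides now read 180 mm, yaw -7° and centre (0.503,-0.238), which all fit the board. Moving there.

```bash
python3 -m pendant '[[-1,[-0.02,0.003,0],[0,0,0]],[-1,[-0.055,0.009,0],[0,0,0]],[-1,[-0.09,0.015,0],[0,0,0]],[-1,[-0.125,0.02,0],[0,0,-0.8]],[-1,[-0.16,0.026,0],[0,0,-1.6]],[-1,[-0.19,0.031,0],[0,0,-1.6]],[-1,[-0.215,0.035,0],[0,0,-1.6]],[-1,[-0.23,0.0375,0],[0,0,-1.6]],[-1,[-0.23,0.0375,0],[0,0,-1.6]],[-1,[-0.23,0.0375,0],[0,0,-1.6]]]'; python3 - <<'E'
from h import *
go([.5457,-.2402,.0615],[180,0,-97])
save('scene','s4');a=np.load('pics/s4.npy');cv2.imwrite('pics/s4.png',cv2.resize(a[80:280,120:360],(720,600),interpolation=cv2.INTER_CUBIC))
E
```

```text
clock: 9.27
tool_pos: [0.546, -0.2403, 0.2148]
orientation: [-179.9, -0.0, -96.9]
force: [0.7, -0.3, -1.7]
opening: 0.0103
gripper_force: 30.0
shift [-1.000e-04  5.000e-04  1.533e-01] turn [-0.09 -0.    0.12]
```

View pics/s4.png

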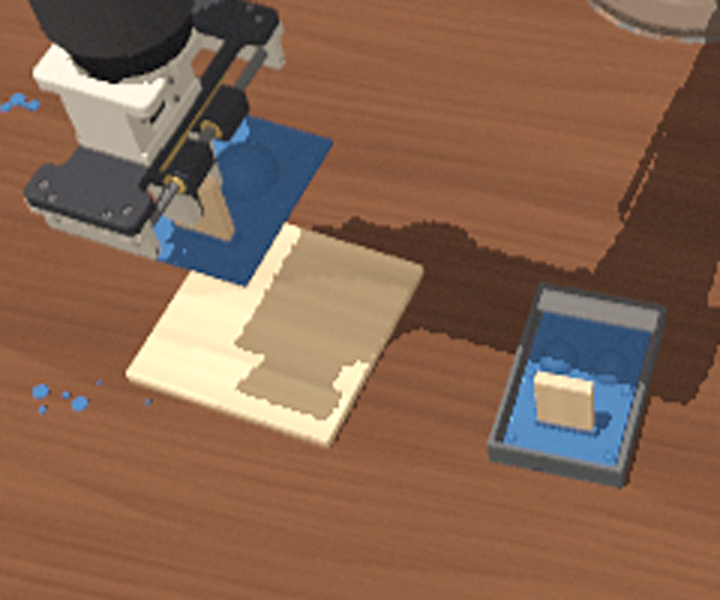

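The shell is held level above the board (board corners (128,377), (330,443), (422,268), (290,228)), and the twin shell is undisturbed in its tray. Lowering: contact should come after about 161 mm.

```bash
python3 -m pendant '[[-1,[0,0,0.025],[0,0,0]],[-1,[0,0,0.055],[0,0,0]],[-1,[0,0,0.085],[0,0,0]],[-1,[0,0,0.11],[0,0,0]],[-1,[0,0,0.13],[0,0,0]],[-1,[0,0,0.145],[0,0,0]],[-1,[0,0,0.153],[0,0,0]],[-1,[0,0,0.156],[0,0,0]],[-1,[0,0,0.156],[0,0,0]],[-1,[0,0,0.156],[0,0,0]]]' && python3 -m pendant '[[-1,[0,0,0.001],[0,0,0]],[-1,[0,0,0.002],[0,0,0]],[-1,[0,0,0.003],[0,0,0]],[-1,[0,0,0.0035],[0,0,0]],[-1,[0,0,0.0035],[0,0,0]],[-1,[0,0,0.0035],[0,0,0]]]'
```

```text
clock: 10.15
tool_pos: [0.5464, -0.2425, 0.0587]
orientation: [-179.9, -0.0, -97.1]
force: [0.1, -0.6, -2.5]
opening: 0.01
gripper_force: 30.0
clock: 10.65
tool_pos: [0.5457, -0.242, 0.0545]
orientation: [-180.0, -0.0, -97.1]
force: [-0.2, -0.3, -3.4]
opening: 0.0099
gripper_force: 30.0
```

```bash
python3 -m pendant '[[-1,[0,0,0.0003],[0,0,0]],[-1,[0,0,0.0006],[0,0,0]],[-1,[0,0,0.0009],[0,0,0]],[-1,[0,0,0.0012],[0,0,0]],[-1,[0,0,0.0012],[0,0,0]]]'; python3 -c "
from h import *
save('wrist','w5');print(sensors.get_obs()['force'],sensors.get_obs()['tool_pos'])"
```

```text
clock: 11.07
tool_pos: [0.5457, -0.2421, 0.0535]
orientation: [-180.0, -0.0, -97.1]
force: [-0.6, 1.1, 2.5]
opening: 0.0099
gripper_force: 30.0
[-1.11734526  1.28061984  3.16094912] [ 0.54577694 -0.24205884  0.05346196]
```

View pics/w5.png

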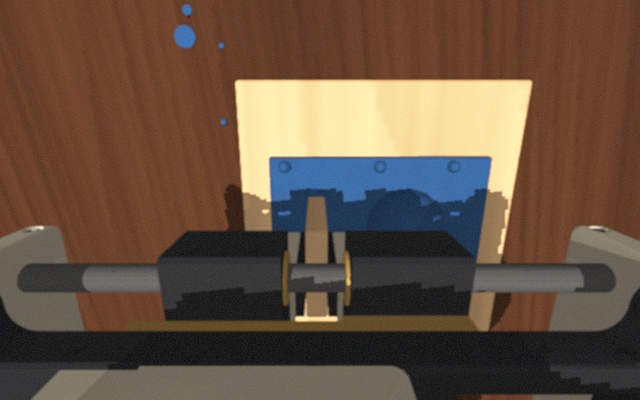

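Contact is at +3 N. The side margins are equal: board 239 to 522 and shell 270 to 490 at row 157. I'll check the margin along y by calibration, then release.

```bash
python3 - <<'E'
from h import *
b=(pix2w('wrist',236,80,.012)+pix2w('wrist',531,80,.012))/2
s=(pix2w('wrist',270,157,.018)+pix2w('wrist',491,157,.018))/2
print(b,s,np.linalg.norm(b-s)*1000,'want 45')
print(np.linalg.norm(pix2w('wrist',236,80,.012)-pix2w('wrist',531,80,.012)),np.linalg.norm(pix2w('wrist',270,157,.018)-pix2w('wrist',491,157,.018)))
E
python3 -m pendant '[[-0.75,[0,0,0],[0,0,0]],[-0.6,[0,0,0],[0,0,0]],[-0.4,[0,0,0],[0,0,0]],[-0.3,[0,0,0],[0,0,0]],[-0.3,[0,0,0],[0,0,0]],[-0.3,[0,0,0],[0,0,0]]]'
```

```text
[ 0.49514577 -0.32555106  0.012     ] [ 0.50114591 -0.28061093  0.018     ] 45.7342013341434 want 45
0.17664160074703608 0.13701935939891774
clock: 11.62
tool_pos: [0.5457, -0.2421, 0.0531]
orientation: [-180.0, -0.0, -97.1]
force: [0.9, 0.2, -0.5]
opening: 0.0299
gripper_force: 0.0
```

Centred to about a millimetre. Backing straight up, then a final look.

```bash
python3 -m pendant '[[-0.3,[0,0,-0.005],[0,0,0]],[-0.3,[0,0,-0.02],[0,0,0]],[-0.3,[0,0,-0.04],[0,0,0]],[-0.3,[0,0,-0.07],[0,0,0]],[-0.3,[0,0,-0.1],[0,0,0]],[-0.3,[0,0,-0.13],[0,0,0]],[-0.3,[0,0,-0.16],[0,0,0]],[-0.3,[0,0,-0.18],[0,0,0]],[-0.3,[0,0,-0.18],[0,0,0]],[-0.3,[0,0,-0.18],[0,0,0]]]'; python3 -c "
from h import *
save('scene','s6')"
```

```text
clock: 12.45
tool_pos: [0.5463, -0.2421, 0.235]
orientation: [-179.8, 0.0, -97.1]
force: [-0.5, 0.2, -1.1]
opening: 0.0307
gripper_force: 0.0
```

View pics/s6.png

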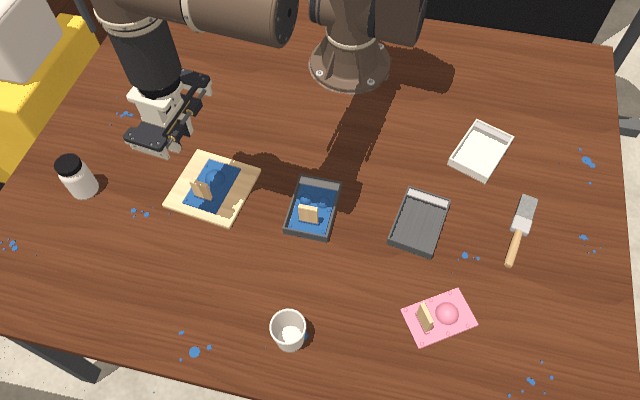

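The single-dome shell lies flat in the middle of the board at (211,187). Its tray at (419,222) is empty, the twin shell is still seated at (313,210), and the gripper is clear.

```bash
python3 -c "
from plant import workorder
print(workorder.close_job())"
```

```text
the job is handed in; nothing more can be done
None
```

The single-dome blue shell was tipped, drawn out from under the lip and set flat, right way up, in the middle of the plywood board (centred to about a millimetre); the twin shell is still seated in its tray, and the job was handed in at about 12.5 s with the gripper clear.

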